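Change over the pans of a heated stack test

TASK

First slide the finished saucepan sideways by its handle from the red heating position to the blue cooling position. Then thread all the ring weights that are there onto the spindle of the test pan, widest first and narrowest last, each fully home, slide the loaded pan from the yellow loading position onto the red heating position, and finally press the green start button. Never lift or tip either pan: they stay on the surface, and each must end centred inside its ring; leave the jar, the cardboard box and the sample pack where they are.

Things in the scene. Friction and masses are not known exactly. Their poses are not given: they have to be found in the camera images.
- weight_a: red flat aluminium ring weight, outer diameter 66 mm, bore 20 mm, 10 mm thick, lying flat on the bench; origin at the centre of its underside, z up. May be absent
- weight_b: yellow flat aluminium ring weight, outer diameter 58 mm, bore 20 mm, 10 mm thick, lying flat on the bench; origin at the centre of its underside, z up. May be absent
- weight_c: blue flat aluminium ring weight, outer diameter 50 mm, bore 20 mm, 10 mm thick, lying flat on the bench; origin at the centre of its underside, z up. May be absent
- weight_d: brass-coloured flat aluminium ring weight, outer diameter 42 mm, bore 20 mm, 10 mm thick, lying flat on the bench; origin at the centre of its underside, z up. May be absent
- pan: open steel test pan (skillet): rim 142 mm across outside and 136 inside, 30 mm high; inner floor 126 mm across, 5 mm above the underside. A brass spindle, diameter 14 mm, stands at its centre, straight up to 60 mm, tapering to a tip 68 mm above the underside. Its handle points along the pan's -x, roughly to the robot. About 0.45 kg. Origin: centre of the underside, z up
- pan_grip (a point): point to take the test pan by, on its straight black handle (a level bar 16 mm wide, 14 mm high, 29 to 43 mm above the bench, from the rim to 153 mm from the centre), 110 mm from the pan's centre along its -x, 36 mm above its underside
- saucepan: finished saucepan, aluminium, 144 mm across, 62 mm high with its lid fixed on, and a black lid knob (22 mm across) up to 78 mm; red handle of the same form, height and direction as the test pan's. About 0.55 kg. Origin at the centre of its underside, z up
- saucepan_grip (a point): point on the red handle of the saucepan, 110 mm from its centre along its -x, 36 mm above its underside
- heat_mark: heating position: red printed ring, 173 mm across, with a red centre cross, the middle of three in a row 185 mm apart on a black glass-ceramic top that lies flush in the bench (no step); origin at its centre on the surface
- load_mark: loading position: yellow printed ring of the same size, at one end of the row (left or right varies); the test pan starts about on it; origin at its centre
- cool_mark: cooling position: blue printed ring of the same size, at the other end of the row, empty at the start; origin at its centre
- start_top (a point): centre of the top of the green start button of the heater (32 mm across, in a small black housing on the bench left or right); pressed straight down it travels 6 mm and is fully down at 5 N, then springs back
- start (a joint): travel of the start button, m: 0 released, 0.006 fully pressed
- jar: amber jar with white cap, 52 mm across, 75 mm high, a bystander; origin at the centre of its underside
- coupon_box: cardboard box 70 x 100 x 35 mm, a bystander; origin under its centre
- samples: white pack of sample sheets 90 x 120 x 12 mm, a bystander; origin under its centre
There are look-alikes about, which are no part of the job. What is shaped like the saucepan but purple is not meant. Of the things shaped like the weight_b, the yellow one is meant.

How it is judged:
By the outcome, as a careful person would: the job done as asked, in the order asked, and still so for the second after the job is handed in, with the robot touching nothing.
Of weight_a, weight_b, weight_c, weight_d only 3 to 4 are there at a start; the rules pass over those that are not, and their reading is None.
At some moment in a run one of weight_a, weight_b, weight_c, weight_d, saucepan may be knocked a few centimetres aside while the robot is not near it.
Once in a run the grip may slacken for a moment while it holds something.
It also fails if it takes over 210 s, if anything falls off the work surface, if the arm or the gripper's body presses on something with over 40 N, if the wrist force passes 120 N, or if a joint passes its speed limit or range.

ROBOT

A 6-joint arm with a two-finger parallel gripper is mounted at the origin on the work surface. World frame = base frame: x ahead of the robot, y to its left, z up, the work surface at z = 0. Lengths are in mm, angles in rad, forces in N, time in s.
With the tool pointing down it reaches from about 400 to 925 mm from the base axis. Payload 12.5 kg.
Tool frame: the origin (TCP) lies midway between the tips of the shut fingers; the grasp point (between the pads) lies 19 mm behind it; z points along the fingers, y is the line along which they close (so a half turn about z gives the same grasp; the last joint's range is limited). The gripper opens to 95 mm and grips with 3 to 60 N. Pads are 20 mm wide; open, the fingers measure 119 mm over their backs; the gripper's body (75 mm by 180 mm) begins 59 mm behind the grasp point.
Start: joints at [-1.436, 0.491, 1.559, -0, 1.092, -0.106], TCP at [149.072, -606.98, 214.661] pointing down, gripper open.
Joint ranges: [-3.1, 3.1], [-0.84, 2.19], [0.05, 2.79], [-1.13, 4.28], [0.06, 2.93], [-2.69, 2.69]. Speed limits (rad/s): [2.22, 2.22, 2.79, 3.14, 3.14, 3.14].

INTERFACE

Orientations are given as [roll, pitch, yaw] about the fixed x, y, z axes, in that order (R = Rz(yaw) Ry(pitch) Rx(roll)).
In Python, from cell import env gives the robot as it stands.
- The arm moves only by the shell command python3 -m inch 'ROWS'. ROWS is JSON, a list of rows, each a list of 7 numbers: the turn, a rotation vector about the tool's x, y, z in rad, then the shift along the tool's x, y, z in cm, then the closure, from -1 (fully open) to 1 (shut). A call has 1 to 20 rows; each row shifts and turns the commanded pose from where the row before left it, along the tool's axes as they then stand; what a row does not reach is not made up. A row lasts 1/8 s, in which the tool goes at most 62.5 mm and 10.7 degrees, less where a joint would pass 70% of its speed; a pose out of reach is approached as far as the arm can. A call with a gripper value outside its range is refused whole. The fingers move at their own pace and stop on an object; the grip force is fixed at half the most. Time passes only in rows, so rows that do not move let the fingers close. It gives the time, the measured TCP pose, the force, the opening and the grip force at its end, in the units of the state.
- env.state(): the state, without advancing time (a new reading comes with each control period).
- env.read_camera(name): name is "scene" or "top" or "wrist"; returns a dict with "img" (420x560x3 uint8, red, green, blue), "depth" (420x560 float32, mm along the optical axis (not along the pixel's ray), 0 where there is no reading), "fx", "fy", "cx", "cy" (pixels), "D" ([k1, k2, p1, p2, k3] as OpenCV has them; the pictures are not rectified), "position" and "orientation" of the camera in the world. Camera axes: x right, y down, z forward; pixel columns grow to the right and rows downward; lengths in mm; the calibration is good to about 2 mm. A picture is of the moment at which its call begins.
- env.job_done(): hands the job in; it is judged then, once.
Trained networks look in a picture, given as the dict that the camera call returned (one of the last four; its "shot" number tells which), for a name from the list of things; names that differ only in an ending like _2 or _b are one class to them, and where a whole thing is asked for, a point or a joint stands for the part that bears it (a point fixed in the world has none). Each returns a list of dicts, best first, with "score" (0 to 1); they miss things now and then, are a little off and sometimes report something else, mostly with a low value. They report only what shows in the picture. A call takes as long as a camera call. They do not tell look-alikes from the thing itself.
- env.find_in(picture, target): "centre" ([x, y, z] in mm, in the coordinates of the camera as it stood for that picture, good to about 4 mm: the middle of the surface that is visible of it).
- env.trace(picture, target): "mask" (420x560 bool, what is visible of it).
The state is a dict: "t": time; "joints": joint angles; "qvel": joint speeds; "tau": joint torques, N m; "eef_pos": TCP position; "tcp_rot": TCP orientation; "ft_force": force on the tool from outside, world axes, zero at the start; "moment": the same for the moment, N m; "opening": opening from 0.0 (shut) to 1.0 (fully open); "grip_force": force on a finger pad.
Only numpy, scipy, OpenCV 4.12 (cv2) and the standard library are available. Lean on these libraries where they do the work, as an engineer would, in place of code of your own. Each camera call takes 0.05 s, during which the arm holds its last target. There are 200 camera calls.

## Working session

There is one attempt and no reset: what is moved stays moved. The work goes in short steps, Python scripts to look and compute and a shell command to move; the robot and the scene stay as the last step left them, time stands still between calls to the robot, and variables do not carry over. Pictures are saved under pics/ and viewed, at most 14 in all, crops included, and the job is handed in when it is done.

```bash
ls; mkdir -p pics; cat > h.py <<'E'
import numpy as np, cv2
from cell import env
from scipy.spatial.transform import Rotation as R
def cam(n): return env.read_camera(n)
def pose(c):
    o=np.array(c["orientation"],float)
    M=R.from_euler('xyz',o).as_matrix() if o.shape==(3,) else (o if o.shape==(3,3) else R.from_quat(o).as_matrix())
    return M,np.array(c["position"],float)
def K(c): return np.array([[c["fx"],0,c["cx"]],[0,c["fy"],c["cy"]],[0,0,1.]])
def w(c,p): M,t=pose(c); return M@np.array(p)+t
def proj(c,P):
    M,t=pose(c); q=(np.atleast_2d(P)-t)@M
    return cv2.projectPoints(q.reshape(-1,1,3),np.zeros(3),np.zeros(3),K(c),np.array(c["D"],float))[0].reshape(-1,2)
def onplane(c,uv,z):
    M,t=pose(c); n=cv2.undistortPoints(np.array(uv,float).reshape(-1,1,2),K(c),np.array(c["D"],float)).reshape(-1,2)
    r=np.c_[n,np.ones(len(n))]@M.T
    return t+r*((z-t[2])/r[:,2])[:,None]
def cloud(c,mask):
    v,u=np.nonzero(mask&(c["depth"]>0)); 
    n=cv2.undistortPoints(np.c_[u,v].astype(float).reshape(-1,1,2),K(c),np.array(c["D"],float)).reshape(-1,2)
    d=c["depth"][v,u]; M,t=pose(c)
    return (np.c_[n,np.ones(len(n))]*d[:,None])@M.T+t, c["img"][v,u]
def save(c,n): cv2.imwrite("pics/"+n,c["img"][:,:,::-1])
E
python3 - <<'E'
from h import *
s=env.state();print(s)
for n in ["top","scene"]:
    c=cam(n);save(c,n+"1.png");print(n,c["position"],c["orientation"],c["fx"])
    for t in ["weight_a","pan","saucepan","pan_grip","saucepan_grip","heat_mark","load_mark","cool_mark","start_top","jar","coupon_box","samples"]:
        for f in env.find_in(c,t):
            print(t,round(f["score"],2),w(c,f["centre"]).round(0),proj(c,w(c,f["centre"])).round(0))
E
```

```text
pics
{'t': 0.0, 'joints': array([-1.43559855e+00,  4.91554289e-01,  1.55946335e+00,  6.85894870e-06,
        1.09167350e+00, -1.05612642e-01]), 'qvel': array([ 0.0005337 , -0.00085594, -0.00073283, -0.00107212, -0.00045686,
        0.00014988]), 'tau': array([ 5.04594827e-04, -6.12632918e+01, -2.58177388e+01,  6.92465343e-02,
        4.80210793e-02, -1.02909007e-04]), 'eef_pos': array([ 149.03906684, -606.7188674 ,  214.06023098]), 'tcp_rot': array([-3.14050093e+00, -1.21847323e-04,  2.40807191e-01]), 'ft_force': array([ 0.92255856, -0.12029499,  0.0280726 ]), 'moment': array([-0.03106922,  0.05386588,  0.0392227 ]), 'grip_force': 0.0, 'opening': 0.9975299591828817}
top [ 321.32304976   -5.56893405 1195.56372897] [-3.03682709  0.00954556 -1.58685333] 512.6199084349466
weight_a 0.9 [ 402. -189.   14.] [[362. 227.]]
weight_a 0.79 [ 329. -128.    9.] [[336. 260.]]
weight_a 0.67 [426. -90.  13.] [[318. 218.]]
weight_a 0.56 [ 444. -370.    9.] [[439. 208.]]
weight_a 0.55 [444. 372.  11.] [[119. 213.]]
weight_a 0.54 [ 272. -348.   13.] [[434. 283.]]
pan 0.83 [ 617. -160.    6.] [[346. 137.
[... 1139 characters left out ...]
pan 0.68 [359. 164.  60.] [[321. 186.]]
saucepan 0.24 [326. 351.  32.] [[371. 178.]]
pan_grip 0.85 [ 604. -160.    5.] [[239. 274.]]
saucepan_grip 0.97 [656.  17.  65.] [[311. 254.]]
saucepan_grip 0.58 [356. 165.  61.] [[321. 185.]]
saucepan_grip 0.24 [588. 382.  21.] [[422. 224.]]
heat_mark 0.45 [676.  -7.   1.] [[305. 280.]]
heat_mark 0.33 [583. 387.  19.] [[423. 223.]]
load_mark 0.69 [ 668. -159.   -1.] [[246. 292.]]
cool_mark 0.75 [ 608. -157.    5.] [[240. 275.]]
cool_mark 0.6 [643. 213.  -0.] [[377. 254.]]
start_top 0.47 [586. 387.  19.] [[423. 223.]]
jar 0.93 [ 612. -371.   51.] [[153. 282.]]
coupon_box 0.71 [325. 355.  36.] [[372. 176.]]
samples 0.92 [ 255. -355.    9.] [[147. 215.]]
```

View pics/top1.png

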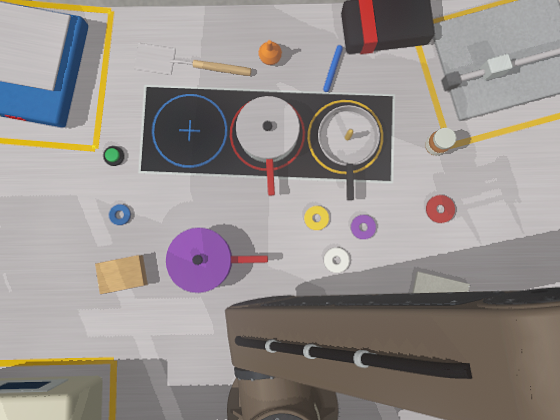

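View pics/scene1.png

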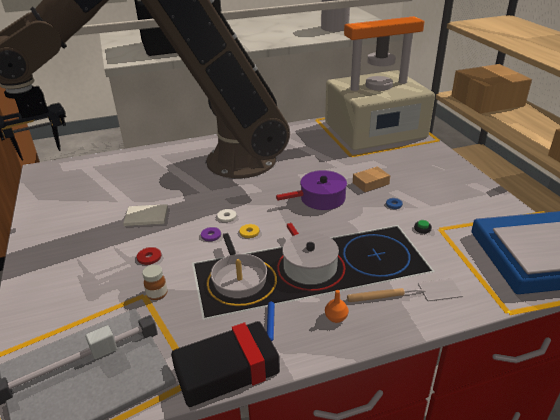

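The top view shows the blue cool ring at (189,131), the saucepan on red at (267,128), and the test pan on yellow at (348,135). The weights are red (440,209), yellow (317,217) and blue (120,214). The purple and white rings and the purple pan are look-alikes. There is no brass ring visible, and the start button is at (113,155).

```bash
cat >> h.py <<'E'
def hsv(c): return cv2.cvtColor(c["img"],cv2.COLOR_RGB2HSV)
def circ(P):
    P=P[:,:2]
    for _ in range(4):
        A=np.c_[2*P,np.ones(len(P))]; s=np.linalg.lstsq(A,(P**2).sum(1),rcond=None)[0]
        r=np.sqrt(s[2]+s[:2]@s[:2]); e=np.hypot(*(P-s[:2]).T)-r
        P=P[abs(e)<max(2*e.std(),1.5)]
    return s[:2].round(1),round(float(r),1),round(float(e.std()),2)
RNG={"red":((0,120,60),(8,255,255)),"red2":((172,120,60),(180,255,255)),"yellow":((20,110,90),(33,255,255)),"blue":((100,110,50),(118,255,255)),"green":((50,90,30),(85,255,255))}
def cm(c,n):
    h=hsv(c); m=cv2.inRange(h,*RNG[n])>0
    if n=="red": m|=cv2.inRange(h,*RNG["red2"])>0
    return m
def near(c,m,xy,r,z=0):
    v,u=np.nonzero(m); P=onplane(c,np.c_[u,v],z); k=np.hypot(P[:,0]-xy[0],P[:,1]-xy[1])<r
    o=np.zeros_like(m); o[v[k],u[k]]=1; return o
def ring(c,col,xy,r=60,z=10,maxz=True):
    "outer contour of coloured blob, fit on plane z"
    m=near(c,cm(c,col),xy,r,z).astype(np.uint8)
    cs=cv2.findContours(m,cv2.RETR_EXTERNAL,cv2.CHAIN_APPROX_NONE)[0]
    if not cs: return None
    k=max(cs,key=cv2.contourArea).reshape(-1,2); (u,v),_,_=cv2.fitEllipse(k)
    return onplane(c,[[u,v]],z)[0].round(1), circ(onplane(c,k,z))
def mark(c,col,xy):
    m=cm(c,col); v,u=np.nonzero(m); P=onplane(c,np.c_[u,v],0)[:,:2]
    best=None
    for x in np.arange(xy[0]-30,xy[0]+31,3):
        for y in np.arange(xy[1]-30,xy[1]+31,3):
            n=(abs(np.hypot(P[:,0]-x,P[:,1]-y)-85)<4).sum()
            if best is None or n>best[0]: best=(n,x,y)
    k=abs(np.hypot(P[:,0]-best[1],P[:,1]-best[2])-85)<6
    return circ(P[k])
def handle(c,col,xy,z0=22,z1=50):
    "xy: approx middle of handle. returns centroid, direction, mean z"
    m=near(c,cm(c,col) if col=="red" else cv2.inRange(hsv(c),(0,0,0),(180,255,70))>0,xy,60,43)
    P,_=cloud(c,m); P=P[(P[:,2]>z0)&(P[:,2]<z1)]
    top=P[P[:,2]>np.percentile(P[:,2],90)-5]
    d=np.linalg.svd(top[:,:2]-top[:,:2].mean(0),full_matrices=False)[2][0]; d=d*np.sign(d[0])
    return top.mean(0).round(1),top[:,0].min().round(1),top[:,0].max().round(1),"yaw",round(float(np.arctan2(d[1],d[0])),4),"z90",np.percentile(P[:,2],90).round(1),len(top)
def plan(xyz,yaw):
    s=env.state(); M=R.from_euler('xyz',s["tcp_rot"]); d=M.inv().apply(np.array(xyz)-s["eef_pos"])/10
    print("from",s["eef_pos"].round(1),s["tcp_rot"].round(4),"-> shift now-axes cm",d.round(2),"yaw turn about tool z",round(float(-(yaw-s["tcp_rot"][2])),4))
    a=R.from_euler('xyz',[np.pi,0,yaw]); print("   rotvec",(M.inv()*a).as_rotvec().round(4),"shift in target axes",(a.inv().apply(np.array(xyz)-s["eef_pos"])/10).round(2))
E
python3 - <<'E'
from h import *
for n in ["top","scene"]:
    c=cam(n);print(n)
    for col,xy in [("blue",(640,213)),("red",(630,25)),("yellow",(622,-160))]: print(col,mark(c,col,xy))
    print("A",ring(c,"red",(446,-372))); print("B",ring(c,"yellow",(428,-88))); print("C",ring(c,"blue",(444,372)))
    print("btn",ring(c,"green",(584,386),40,20))
    print("sh",handle(c,"red",(515,20))); print("ph",handle(c,"black",(505,-170)))
    # depths
    for t in ["saucepan","pan","start_top"]:
        tr=env.trace(c,t)
        for k in tr[:1]:
            P,_=cloud(c,k["mask"]); print(t,k["score"],P.mean(0).round(0),np.percentile(P[:,2],[5,50,95,99.5]).round(1)); 
            if t=="saucepan":
                q=P[abs(P[:,2]-62)<5]; 
                h=cv2.convexHull(q[:,:2].astype(np.float32)).reshape(-1,2); print(cv2.minEnclosingCircle(h),circ(h))
            if t=="pan":
                q=P[(abs(P[:,2]-30)<4)]; print(circ(q)); q=P[P[:,2]>52]; print("spindle",q.mean(0),len(q))
            if t=="start_top": q=P[P[:,2]>np.percentile(P[:,2],70)]; print(q.mean(0))
E
```

```text
top
blue (array([642.2, 211.9]), 86.9, 1.71)
red (array([631.6,  27.1]), 86.9, 1.47)
yellow (array([ 620.5, -158.1]), 86.9, 1.64)
A (array([ 442.7, -371.2,   10. ]), (array([ 442.7, -371.2]), 31.1, 0.82))
B (array([426.9, -85.1,  10. ]), (array([427. , -85.1]), 27.3, 0.59))
C (array([442. , 371.7,  10. ]), (array([442. , 371.7]), 22.8, 0.58))
btn (array([581.3, 388.2,  20. ]), (array([581.4, 388.1]), 16.0, 0.69))
sh (array([519.5,  20. ,  44.5]), np.float64(479.0), np.float64(559.8), 'yaw', 0.0459, 'z90', np.float64(46.7), 183)
ph (array([ 526. , -158. ,   43.1]), np.float64(499.1), np.float64(545.4), 'yaw', -0.1863, 'z90', np.float64(45.4), 11)
saucepan 0.67 [619.  24.  59.] [33.2 62.7 67.1 79.8]
((631.2053833007812, 24.987396240234375), 72.08435821533203) (array([630.9,  24.9]), 71.3, 0.39)
pan 0.84 [ 612. -165.   13.] [ 2.4  7.  43.8 65.2]
(array([ 616.5, -162.4]), 68.7, 1.2)
spindle [ 614.51642487 -160.73765137   64.16843453] 34
start_top 0.72 [581. 387.  21.] [12.4 22.  26.  27.3]
[579.16434077 386.45997844  25.00177449]
scene
blue (array([643.2, 210.4]), 86.5, 2.11)
red (array(
[... 283 characters left out ...]
.55))
btn (array([590. , 382.8,  20. ]), (array([589.8, 382.9]), 17.5, 1.95))
sh (array([508.6,  18.1,  40.5]), np.float64(480.2), np.float64(537.3), 'yaw', 0.0554, 'z90', np.float64(42.3), 66)
ph (array([ 512. , -162.6,   40.9]), np.float64(471.0), np.float64(551.8), 'yaw', 0.0002, 'z90', np.float64(42.8), 98)
saucepan 0.83 [646.  17.  48.] [ 7.9 58.7 62.8 76.2]
((632.1829833984375, 25.276636123657227), 74.61331176757812) (array([631.8,  23.9]), 71.9, 0.9)
pan 0.68 [ 604. -162.   13.] [-0.1  5.8 40.6 61.4]
(array([ 617.1, -162.3]), 68.9, 1.28)
spindle [ 619.86888131 -163.25930925   59.9071373 ] 30
start_top 0.38 [587. 386.  17.] [ 9.8 18.5 22.1 23.2]
[584.66633676 387.15578708  21.34850801]
```

```bash
python3 - <<'E'
from h import *
plan((521.4,19,130),0.05)
E
```

```text
from [ 149.1 -607.   214.7] [ 3.1415 -0.      0.2408] -> shift now-axes cm [ 51.09 -51.91   8.46] yaw turn about tool z 0.1908
   rotvec [ 1.000e-04 -0.000e+00  1.908e-01] shift in target axes [ 40.32 -60.66   8.47]
```

```bash
python3 -m inch '[[0,0,0.0954,0,0,0,-1],[0,0,0.0954,0,0,0,-1],[0,0,0,3.1,-4.67,0,-1],[0,0,0,3.1,-4.67,0,-1],[0,0,0,3.1,-4.67,0,-1],[0,0,0,3.1,-4.67,0,-1],[0,0,0,3.1,-4.67,0,-1],[0,0,0,3.1,-4.67,0,-1],[0,0,0,3.1,-4.67,0,-1],[0,0,0,3.1,-4.67,0,-1],[0,0,0,3.1,-4.67,0,-1],[0,0,0,3.1,-4.67,0,-1],[0,0,0,3.1,-4.67,0,-1],[0,0,0,3.1,-4.67,0,-1],[0,0,0,3.1,-4.67,4.0,-1],[0,0,0,0,0,4.0,-1],[0,0,0,0,0,0,-1]]'
cat > sc.py <<'E'
from h import *
c=cam("wrist");save(c,"w1.png");print(c["position"],c["orientation"])
print("sh",handle(c,"red",(515,20),15,60)); 
for f in env.find_in(c,"saucepan_grip"): print(f["score"],w(c,f["centre"]))
c=cam("scene");print("sh",handle(c,"red",(515,20)));print(mark(c,"red",(631,26)))
c=cam("top");print(ring(c,"red",(446,-372)),ring(c,"yellow",(428,-88)),ring(c,"blue",(444,372)))
plan((521.4,19,17),0.05)
E
python3 sc.py
```

```text
t: 3.82
eef_pos: [517.4, 15.6, 136.4]
tcp_rot: [-3.141, 0.005, 0.051]
ft_force: [0.2, -1.3, 1.1]
opening: 1.0
grip_force: 0.0
[594.2005316   18.56338871 305.31084141] [ 2.86825405e+00  8.09644459e-04 -1.51919727e+00]
sh (array([518.8,  17.9,  41.9]), np.float64(477.7), np.float64(555.8), 'yaw', 0.0343, 'z90', np.float64(42.9), 1864)
0.95 [615.5804774   14.96050222  59.25879991]
sh (array([509.8,  18.2,  40.8]), np.float64(477.7), np.float64(537.4), 'yaw', 0.0232, 'z90', np.float64(42.8), 64)
(array([632.3,  26.1]), 86.6, 1.98)
(array([ 442.7, -371.5,   10. ]), (array([ 442.6, -371.6]), 30.6, 0.69)) (array([426.7, -86.2,  10. ]), (array([427. , -85.3]), 27.2, 0.59)) (array([442. , 371.7,  10. ]), (array([442. , 371.7]), 22.8, 0.58))
from [519.2  14.5 140. ] [ 3.1411e+00 -2.5000e-03  4.9100e-02] -> shift now-axes cm [ 0.21 -0.45 12.3 ] yaw turn about tool z -0.0009
   rotvec [ 0.0004 -0.0025 -0.0009] shift in target axes [ 0.24 -0.44 12.3 ]
```

View pics/w1.png

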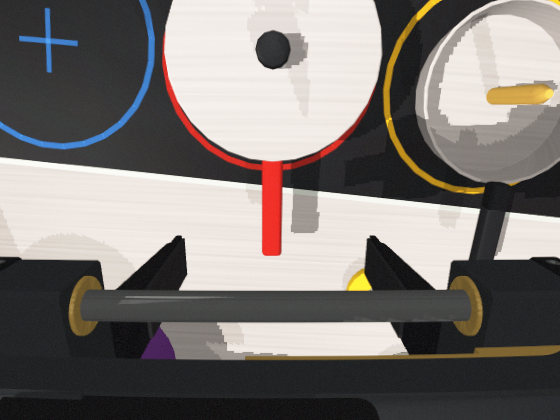

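Wrist view: the red handle runs from (272,165) to (272,250), between the open fingers, and points straight at the lid. Its top is at z≈43 in two views. I'll descend and grip.

```bash
python3 -m inch '[[0,0,0,0.2,-0.4,3,-1],[0,0,0,0,0,3,-1],[0,0,0,0,0,3,-1],[0,0,0,0,0,3.3,-1],[0,0,0,0,0,0,-1],[0,0,0,0,0,0,1],[0,0,0,0,0,0,1],[0,0,0,0,0,0,1],[0,0,0,0,0,0,1],[0,0,0,0,0,0,1],[0,0,0,0,0,0,1],[0,0,0,0,0,0,1],[0,0,0,0,0,0,1]]'
cat > sp.py <<'E'
from h import *
for n in ["top","scene"]:
    c=cam(n); tr=env.trace(c,"saucepan")
    for k in tr[:2]:
        P,_=cloud(c,k["mask"]); q=P[abs(P[:,2]-62)<5]
        if len(q)<50: continue
        h=cv2.convexHull(q[:,:2].astype(np.float32)).reshape(-1,2); print(n,round(k["score"],2),np.round(cv2.minEnclosingCircle(h)[0],1),circ(h))
        v,u=np.nonzero(k["mask"]); dk=(c["img"].max(2)<60)&k["mask"]; 
s=env.state();print({k:np.round(s[k],3) for k in ["t","eef_pos","tcp_rot","opening","grip_force","ft_force"]})
E
python3 sp.py
```

```text
t: 5.65
eef_pos: [520.4, 19.1, 15.2]
tcp_rot: [3.142, 0.0, 0.05]
ft_force: [-0.1, 0.2, -0.4]
opening: 0.216
grip_force: 0.0
top 0.77 [644.   23.4] (array([632.6,  24.9]), 69.8, 0.9)
scene 0.95 [335.8 184.4] (array([336.1, 183.6]), 71.1, 2.29)
scene 0.87 [632.2  25.5] (array([632.2,  24.3]), 71.8, 1.24)
{'t': np.float64(5.85), 'eef_pos': array([520.388,  19.053,  15.272]), 'tcp_rot': array([3.142, 0.   , 0.05 ]), 'opening': np.float64(0.164), 'grip_force': np.float64(29.981), 'ft_force': array([ 1.177, -1.087, -1.803])}
```

```bash
python3 -m inch '[[0,0,0,0.05,-0.56,0,1],[0,0,0,0.1,-1,0,1],[0,0,0,0.15,-1.3,0,1],[0,0,0,0.15,-1.3,0,1],[0,0,0,0.15,-1.3,0,1],[0,0,0,0.15,-1.3,0,1],[0,0,0,0.15,-1.3,0,1],[0,0,0,0.15,-1.3,0,1],[0,0,0,0.15,-1.3,0,1],[0,0,0,0.15,-1.3,0,1],[0,0,0,0.15,-1.3,0,1],[0,0,0,0.15,-1.3,0,1],[0,0,0,0.15,-1.3,0,1],[0,0,0,0.15,-1.3,0,1],[0,0,0,0.1,-1,0,1],[0,0,0,0.05,-0.4,0,1],[0,0,0,0,0,0,1],[0,0,0,0,0,0,1]]'; python3 sp.py
```

```text
t: 8.1
eef_pos: [532.1, 205.5, 15.3]
tcp_rot: [3.142, -0.0, 0.05]
ft_force: [1.1, 1.1, -1.8]
opening: 0.165
grip_force: 30.0
top 0.79 [332.8 176.5] (array([334.1, 181.3]), 71.4, 0.42)
top 0.71 [642.5 211.9] (array([642.4, 211.8]), 71.2, 0.42)
scene 0.91 [643.2 210.6] (array([643.7, 212.1]), 71.4, 0.76)
scene 0.73 [335.3 179.8] (array([336.1, 180.6]), 71.7, 1.12)
{'t': np.float64(8.3), 'eef_pos': array([532.093, 205.422,  15.262]), 'tcp_rot': array([ 3.141, -0.   ,  0.05 ]), 'opening': np.float64(0.166), 'grip_force': np.float64(29.986), 'ft_force': array([ 0.094,  2.17 , -2.295])}
```

```bash
python3 -m inch '[[0,0,0,0,0,0,-1],[0,0,0,0,0,0,-1],[0,0,0,0,0,0,-1],[0,0,0,0,0,-4,-1],[0,0,0,0,0,-5,-1],[0,0,0,0,0,-5,-1],[0,0,0,0,0,-4,-1],[0,0,0,-1.18,5.72,0,-1],[0,0,0,-1.18,5.72,0,-1],[0,0,0,-1.18,5.72,0,-1],[0,0,0,-1.18,5.72,0,-1],[0,0,0,-1.18,5.72,0,-1],[0,0,0,-1.18,5.72,0,-1],[0,0,0,-1.18,5.72,0,-1],[0,0,0,-1.18,5.72,0,-1],[0,0,0,-1.18,5.72,0,-1],[0,0,0,-1.15,5.7,0,-1],[0,0,0,0,0,3,-1],[0,0,0,0,0,3,-1],[0,0,0,0,0,0,-1]]'
cat > st.py <<'E'
import sys
from h import *
s=env.state();print({k:np.round(s[k],3) for k in ["t","eef_pos","tcp_rot","opening","grip_force","ft_force"]})
a=sys.argv  # colour x y [cams...]
for n in a[4:] or ["wrist","top"]:
    c=cam(n); save(c,f"{n}_{s['t']:.1f}.png"); x=(float(a[2]),float(a[3])); r=ring(c,a[1],x); print(n,r)
    if r:
        P,_=cloud(c,near(c,cm(c,a[1]),x,60,10)); print("z",np.percentile(P[:,2],[10,50,90]).round(1))
E
python3 st.py red 443 -371; python3 sp.py
```

```text
t: 10.8
eef_pos: [442.3, -370.8, 133.7]
tcp_rot: [-3.139, 0.003, 0.05]
ft_force: [0.4, 1.1, 0.1]
opening: 0.997
grip_force: 0.0
{'t': np.float64(10.8), 'eef_pos': array([ 442.303, -370.848,  133.748]), 'tcp_rot': array([-3.139e+00,  3.000e-03,  5.000e-02]), 'opening': np.float64(0.997), 'grip_force': np.float64(0.0), 'ft_force': array([0.45 , 1.054, 0.119])}
wrist (array([ 444.4, -373.9,   10. ]), (array([ 443.5, -373.9]), 32.1, 0.31))
z [ 8.1  9.2 10.1]
top (array([ 440.1, -359. ,   10. ]), (array([ 440.5, -361.3]), 21.2, 3.98))
z [ 6.8 10.3 14.4]
top 0.79 [334.4 181.3] (array([334.1, 181.3]), 71.7, 0.49)
scene 0.89 [336.  178.8] (array([337.3, 179.8]), 71.8, 0.74)
{'t': np.float64(11.1), 'eef_pos': array([ 443.514, -371.595,  136.518]), 'tcp_rot': array([ 3.14e+00, -1.00e-03,  5.00e-02]), 'opening': np.float64(0.999), 'grip_force': np.float64(0.0), 'ft_force': array([-0.079,  0.178,  0.395])}
```

```bash
python3 -m inch '[[0,0,0,0,0.1,4,-1],[0,0,0,0,0,4,-1],[0,0,0,0,0,4,-1],[0,0,0,0,0,1.4,-1],[0,0,0,0,0,0,-1],[0,0,0,0,0,0,-1]]'
python3 - <<'E'
from h import *
s=env.state();print({k:np.round(s[k],3) for k in ["t","eef_pos","tcp_rot"]})
for n in ["wrist","scene"]:
    c=cam(n);save(c,n+"2.png"); print(ring(c,"red",(443,-372)))
c=cam("top")
for n in ["top","scene"]:
    c=cam(n)
    for k in env.trace(c,"saucepan"): print(n,round(k["score"],2),cloud(c,k["mask"])[0].mean(0).round(0))
E
```

```text
t: 11.85
eef_pos: [443.7, -372.9, 2.4]
tcp_rot: [3.14, -0.001, 0.05]
ft_force: [-0.3, -0.1, 1.2]
opening: 1.002
grip_force: 0.0
{'t': np.float64(11.85), 'eef_pos': array([ 443.672, -372.866,    2.42 ]), 'tcp_rot': array([ 3.14e+00, -1.00e-03,  5.00e-02])}
(array([ 451.8, -373.5,   10. ]), (array([ 446.3, -373.7]), 31.0, 1.4))
(array([ 453.9, -372. ,   10. ]), (array([ 453.2, -371.8]), 33.0, 1.47))
top 0.98 [631. 209.  60.]
top 0.74 [333. 173.  61.]
scene 0.88 [357. 163.  46.]
scene 0.86 [658. 199.  49.]
```

View pics/wrist2.png

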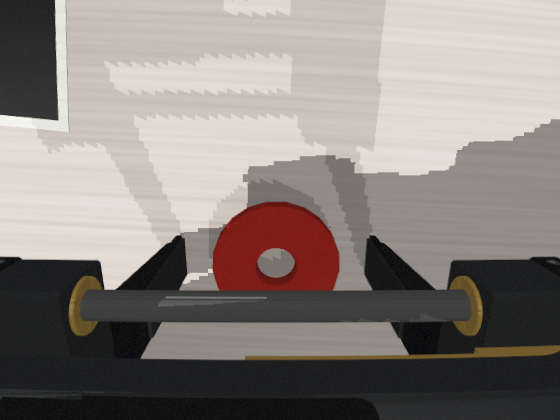

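View pics/scene2.png

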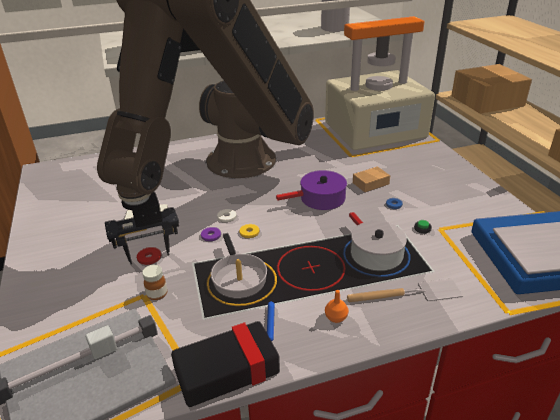

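The fingers straddle the red ring at wrist px (276,252), and the scene view shows the saucepan on the blue ring at (378,250). I'll close, lift and measure where the ring sits in the grip.

```bash
python3 -m inch '[[0,0,0,0,0,0,1],[0,0,0,0,0,0,1],[0,0,0,0,0,0,1],[0,0,0,0,0,0,1],[0,0,0,0,0,0,1],[0,0,0,0,0,0,1],[0,0,0,0,0,-3,1],[0,0,0,0,0,-5,1],[0,0,0,0,0,-5,1],[0,0,0,0,0,-3,1],[0,0,0,0,0,0,1],[0,0,0,0,0,0,1]]'
cat >> h.py <<'E'
def cylfit(c,col,D,x0,vmax=420,th=10):
    "fit ring (x,y,z underside) in picture by silhouette overlap incl. bore; x0 guess"
    from scipy.optimize import minimize
    m=near(c,cm(c,col),x0,60,x0[2]+th); 
    m=cv2.morphologyEx(m.astype(np.uint8),cv2.MORPH_OPEN,np.ones((3,3)))>0
    a=np.linspace(0,2*np.pi,72); C=np.c_[np.cos(a),np.sin(a),0*a]
    def mod(p):
        o=np.zeros((420,560),np.uint8)
        h=[proj(c,np.array([p[0],p[1],p[2]+dz])+C*D/2) for dz in (0,th)]
        cv2.fillPoly(o,[np.round(cv2.convexHull(np.vstack(h).astype(np.float32))*16).astype(np.int32)],1,shift=4)
        b=[np.zeros_like(o) for _ in 'ab']
        for q,dz in zip(b,(0,th)): cv2.fillPoly(q,[np.round(proj(c,np.array([p[0],p[1],p[2]+dz])+C*10)*16).astype(np.int32)],1,shift=4)
        o[(b[0]&b[1])>0]=0; return o>0
    def f(p):
        o=mod(p); o[vmax:]=0; mm=m.copy(); mm[vmax:]=0
        return -(o&mm).sum()/max((o|mm).sum(),1)
    x0=np.array(x0,float); best=None
    for _ in range(3):
        r=minimize(f,x0,method="Nelder-Mead",options=dict(initial_simplex=np.vstack([x0]+[x0+d for d in ([6,0,0],[0,6,0],[0,0,4])]),xatol=.05,fatol=1e-4)); x0=r.x
    return x0.round(1),round(-r.fun,3)
E
cat > held.py <<'E'
import sys
from h import *
col,D=sys.argv[1],float(sys.argv[2])
s=env.state();print({k:np.round(s[k],3) for k in ["t","eef_pos","tcp_rot","opening","grip_force","ft_force"]})
e=s["eef_pos"]; c=cam("wrist"); save(c,f"held_{col}.png")
x,q=cylfit(c,col,D,(e[0],e[1],e[2]-1),286)
print("wrist ring",x,q,"rel tcp",(x-e).round(1))
E
python3 held.py red 66
```

```text
t: 13.7
eef_pos: [442.8, -372.0, 160.3]
tcp_rot: [-3.141, 0.001, 0.05]
ft_force: [-0.2, -0.4, -1.0]
opening: 0.68
grip_force: 29.8
{'t': np.float64(13.7), 'eef_pos': array([ 442.773, -372.016,  160.33 ]), 'tcp_rot': array([-3.141e+00,  1.000e-03,  5.000e-02]), 'opening': np.float64(0.68), 'grip_force': np.float64(29.789), 'ft_force': array([-0.194, -0.419, -0.954])}
wrist ring [ 440.1 -373.1  155.2] 0.974 rel tcp [-2.7 -1.1 -5.1]
```

```bash
python3 -m inch '[[0,0,0,3.2,-5.1,0,1],[0,0,0,3.2,-5.1,0,1],[0,0,0,3.2,-5.1,0,1],[0,0,0,3.2,-5.1,0,1],[0,0,0,0,0,0,1],[0,0,0,0,0,0,1],[0,0,0,0,0,0,1]]'
python3 held.py red 66
cat >> h.py <<'E'
def rimfit(c,x0):
    P,_=cloud(c,np.ones((420,560),bool)); k=np.hypot(P[:,0]-x0[0],P[:,1]-x0[1])
    q=P[(k<80)&(k>55)&(P[:,2]>27)&(P[:,2]<34)]; return circ(q),len(q),np.median(q[:,2]).round(1)
def spindle(c,x0):
    P,I=cloud(c,np.ones((420,560),bool)); k=np.hypot(P[:,0]-x0[0],P[:,1]-x0[1])
    q=P[(k<20)&(P[:,2]>35)&(P[:,2]<75)]
    return [(z,q[abs(q[:,2]-z)<4].mean(0).round(1),(abs(q[:,2]-z)<4).sum()) for z in (40,48,56,64) if (abs(q[:,2]-z)<4).any()], q[:,2].max() if len(q) else None
E
python3 - <<'E'
from h import *
for n in ["wrist","scene","top"]:
    c=cam(n); print(n,rimfit(c,(616.8,-162.3)),spindle(c,(616.8,-162.3)))
    if n=="wrist":save(c,"w3.png")
E
```

```text
t: 14.62
eef_pos: [560.2, -163.4, 160.8]
tcp_rot: [-3.141, 0.001, 0.048]
ft_force: [-0.0, 0.3, -0.3]
opening: 0.68
grip_force: 29.8
{'t': np.float64(14.625), 'eef_pos': array([ 560.167, -163.379,  160.781]), 'tcp_rot': array([-3.141e+00,  1.000e-03,  4.800e-02]), 'opening': np.float64(0.68), 'grip_force': np.float64(29.799), 'ft_force': array([-0.029,  0.27 , -0.348])}
wrist ring [ 557.7 -164.3  154.9] 0.974 rel tcp [-2.5 -0.9 -5.9]
wrist ((array([ 615.4, -164.4]), 68.6, 0.96), 1826, np.float64(28.9)) ([(40, array([ 622.3, -164.1,   41.3]), np.int64(4)), (48, array([ 621. , -163.5,   48.2]), np.int64(9)), (56, array([ 617.2, -164.8,   58.7]), np.int64(40)), (64, array([ 615.8, -164.5,   64. ]), np.int64(216))], np.float64(68.68047586834189))
scene ((array([ 617.5, -162.8]), 68.8, 1.05), 134, np.float64(28.7)) ([(40, array([ 620.2, -162.3,   39.4]), np.int64(17)), (48, array([ 622.3, -164.1,   48.7]), np.int64(15)), (56, array([ 620.6, -162.4,   56.4]), np.int64(12)), (64, array([ 619.4, -163.4,   63.6]), np.int64(16))], np.float64(67.577807106151))
top ((array([ 675.8, -123.9]), 5.6, 2.54), 12, np.float64(31.1)) ([], None)
```

View pics/w3.png

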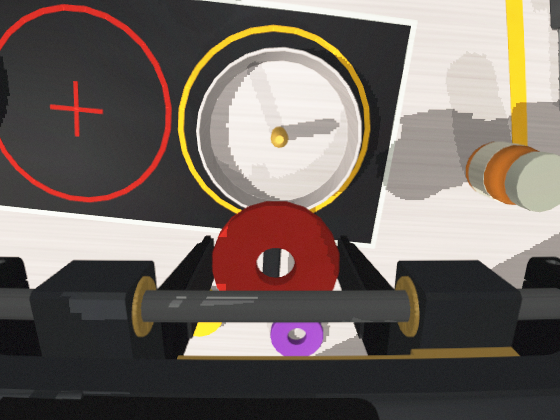

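Wrist view: held red ring centre (276,263), spindle tip (279,137), pan rim around it inside the yellow ring. I'll move over the spindle and compare again close up.

```bash
python3 -m inch '[[0,0,0,2.9,0.14,0,1],[0,0,0,2.9,0.14,0,1],[0,0,0,0,0,3,1],[0,0,0,0,0,3,1],[0,0,0,0,0,1.6,1],[0,0,0,0,0,0,1],[0,0,0,0,0,0,1]]'
python3 held.py red 66
python3 - <<'E'
from h import *
s=env.state()
c=cam("wrist"); print(rimfit(c,(616.8,-162.3)),spindle(c,(616.8,-162.3)));save(c,"w4.png")
E
```

```text
t: 15.7
eef_pos: [619.3, -162.5, 86.4]
tcp_rot: [3.141, -0.001, 0.05]
ft_force: [0.9, 0.3, -0.4]
opening: 0.676
grip_force: 29.8
{'t': np.float64(15.7), 'eef_pos': array([ 619.334, -162.486,   86.397]), 'tcp_rot': array([ 3.141e+00, -1.000e-03,  5.000e-02]), 'opening': np.float64(0.676), 'grip_force': np.float64(29.799), 'ft_force': array([ 0.866,  0.276, -0.423])}
wrist ring [ 616.5 -163.3   79.8] 0.974 rel tcp [-2.8 -0.8 -6.6]
((array([ 616.1, -164.4]), 68.5, 0.93), 1898, np.float64(29.0)) ([(56, array([ 610.7, -163.9,   59.4]), np.int64(7)), (64, array([ 614.7, -164.4,   65.4]), np.int64(139))], np.float64(68.86488113095456))
```

View pics/w4.png

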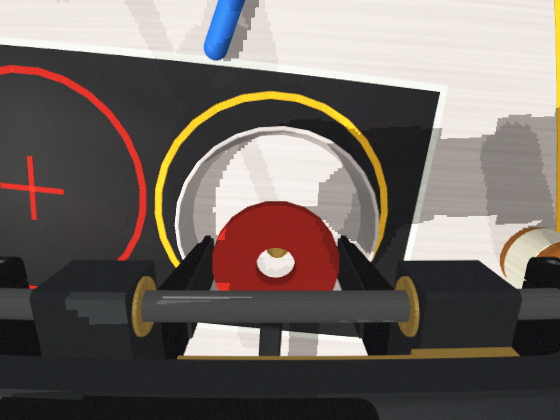

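Through the bore, the brass tip shows at (276,252). The agreement is within about 1 mm, so I'll lower in guarded steps.

```bash
python3 -m inch '[[0,0,0,0,0.1,0.8,1],[0,0,0,0,0,0.8,1],[0,0,0,0,0,0.8,1],[0,0,0,0,0,0.6,1],[0,0,0,0,0,0,1]]'
python3 held.py red 66
```

```text
t: 16.42
eef_pos: [618.7, -163.1, 54.6]
tcp_rot: [-3.141, 0.001, 0.05]
ft_force: [-0.3, 0.2, -1.4]
opening: 0.677
grip_force: 29.8
{'t': np.float64(16.425), 'eef_pos': array([ 618.69 , -163.075,   54.643]), 'tcp_rot': array([-3.141e+00,  1.000e-03,  5.000e-02]), 'opening': np.float64(0.677), 'grip_force': np.float64(29.799), 'ft_force': array([-0.328,  0.203, -1.427])}
wrist ring [ 616.2 -164.2   49.7] 0.964 rel tcp [-2.5 -1.1 -4.9]
```

View pics/held_red.png

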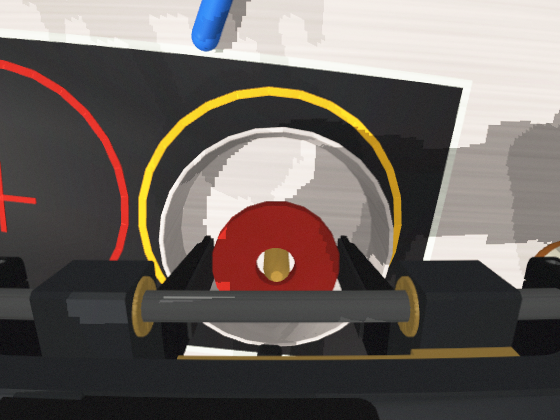

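The spindle stands through the bore at (276,265), centred and with no force. I'll continue down.

```bash
python3 -m inch '[[0,0,0,0,0,1,1],[0,0,0,0,0,1,1],[0,0,0,0,0,1,1],[0,0,0,0,0,0.8,1],[0,0,0,0,0,0.4,1],[0,0,0,0,0,0,1]]'
```

```text
t: 17.23
eef_pos: [618.9, -163.2, 13.0]
tcp_rot: [-3.142, 0.0, 0.05]
ft_force: [0.1, -0.7, -0.9]
opening: 0.68
grip_force: 29.8
```

```bash
python3 -m inch '[[0,0,0,0,0,0.2,1],[0,0,0,0,0,0.2,1],[0,0,0,0,0,0,1],[0,0,0,0,0,0,-0.6],[0,0,0,0,0,0,-0.6],[0,0,0,0,0,0,-0.6],[0,0,0,0,0,0,-0.6]]'; python3 -m inch '[[0,0,0,0,0,-3,-0.6],[0,0,0,0,0,-5,-0.6],[0,0,0,0,0,-5,-0.6],[0,0,0,-2,0,-2,-1],[0,0,0,-3,0,0,-1],[0,0,0,0,0,0,-1],[0,0,0,0,0,0,-1]]'
cat > chk.py <<'E'
from h import *
s=env.state();print({k:np.round(s[k],2) for k in ["t","eef_pos","tcp_rot"]})
c=cam("wrist");save(c,f"chk{s['t']:.0f}.png")
print("pan",rimfit(c,(616.8,-162.3)),spindle(c,(616.8,-162.3)))
for col,D in (("red",66),("yellow",58),("blue",50)):
    m=near(c,cm(c,col),(616.8,-162.3),45,15); P=cloud(c,m)[0]
    if len(P)>200: print(col,"top z",np.percentile(P[:,2],[25,50,75,90]).round(1), P.mean(0).round(1),len(P))
t=cam("top"); print("B",ring(t,"yellow",(428,-88)),"C",ring(t,"blue",(444,372)))
E
python3 chk.py
```

```text
t: 18.1
eef_pos: [618.9, -163.1, 9.4]
tcp_rot: [3.141, -0.0, 0.05]
ft_force: [0.3, -0.4, 0.3]
opening: 0.803
grip_force: 0.0
t: 18.98
eef_pos: [569.6, -165.8, 159.4]
tcp_rot: [3.141, -0.001, 0.05]
ft_force: [-0.0, -0.3, 0.0]
opening: 0.999
grip_force: 0.0
{'t': np.float64(18.98), 'eef_pos': array([ 569.55, -165.81,  159.42]), 'tcp_rot': array([ 3.14, -0.  ,  0.05])}
pan ((array([ 615.7, -164.5]), 68.7, 0.97), 2069, np.float64(28.9)) ([(40, array([ 621.6, -163.3,   40. ]), np.int64(11)), (48, array([ 621.4, -165.1,   47.9]), np.int64(13)), (56, array([ 618. , -164.3,   58.3]), np.int64(42)), (64, array([ 616.1, -164.7,   64. ]), np.int64(214))], np.float64(68.86042560319726))
red top z [13.6 14.1 14.6 15. ] [ 619.3 -163.9   14.1] 3633
yellow top z [60.4 62.8 66.1 67.2] [ 617.3 -164.2   59.9] 267Traceback (most recent call last):
  File "chk.py", line 6, in <module>
    m=near(c,cm(c,col),(616.8,-162.3),45,15); P=cloud(c,m)[0]
                                                ~~~~~^^^^^
  File "h.py", line 20, in cloud
    n=cv2.undistortPoints(np.c_[u,v].astype(float).reshape(-1,1,2),K(c),np.array(c["D"],float)).reshape(-1,2)
      ~~~~~~~~~~~~~~~~~~~^^^^^^^^^^^^^^^^^^^^^^^^^^^^^^^^^^^^^^^^^^^^^^^^^^^^^^^^^^^^^^^^^^^^^^
cv2.error: OpenCV(4.12.0) /io/opencv/modules/calib3d/src/undistort.dispatch.cpp:347: error: (-215:Assertion failed) CV_IS_MAT(_src) && CV_IS_MAT(_dst) && (_src->rows == 1 || _src->cols == 1) && (_dst->rows == 1 || _dst->cols == 1) && _src->cols + _src->rows - 1 == _dst->rows + _dst->cols - 1 && (CV_MAT_TYPE(_src->type) == CV_32FC2 || CV_MAT_TYPE(_src->type) == CV_64FC2) && (CV_MAT_TYPE(_dst->type) == CV_32FC2 || CV_MAT_TYPE(_dst->type) == CV_64FC2) in function 'cvUndistortPointsInternal'
```

```bash
sed -i 's/    n=cv2.undistortPoints(np.c_\[u,v\].astype/    if not len(u): return np.zeros((0,3)),np.zeros((0,3))\n&/' h.py; python3 -m inch '[[0,0,0,-4.6,-2.9,0,-1],[0,0,0,-4.6,-2.9,0,-1],[0,0,0,-4.6,-2.9,0,-1],[0,0,0,0,0,3,-1],[0,0,0,0,0,0,-1],[0,0,0,0,0,0,-1]]'
python3 - <<'E'
from h import *
s=env.state();print(s["t"],s["eef_pos"].round(1))
c=cam("wrist");save(c,"wy.png");print(cylfit(c,"yellow",58,(428,-86,0),286)); c=cam("top"); print(ring(c,"yellow",(428,-88)),ring(c,"blue",(444,372)))
c=cam("scene");print(cylfit(c,"yellow",58,(428,-86,0)),cylfit(c,"blue",50,(443,370,0)))
E
```

```text
t: 19.77
eef_pos: [427.8, -86.0, 129.6]
tcp_rot: [3.141, -0.0, 0.05]
ft_force: [-0.5, 0.0, -0.2]
opening: 1.0
grip_force: 0.0
19.775 [427.8 -86.  129.6]
(array([423.6, -87.4, -10.9]), np.float64(0.983))
None (array([442. , 371.7,  10. ]), (array([442. , 371.7]), 22.8, 0.58))
(array([431.6, -86.8,   0.5]), np.float64(0.799)) (array([443.3, 373.1,   0. ]), np.float64(0.64))
```

View pics/wy.png

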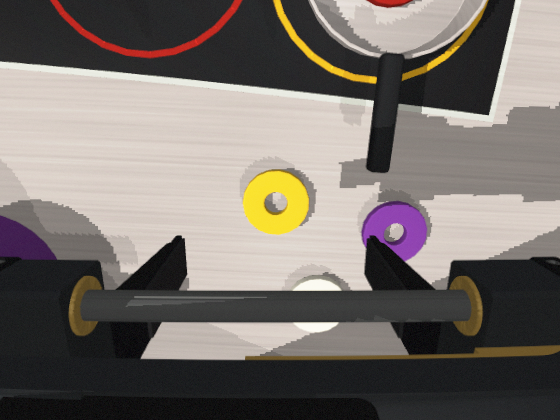

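Yellow ring at (276,202), centred between the fingers; the purple look-alike at (395,231) is clear of them.

```bash
python3 -m inch '[[0,0,0,-0.05,0.1,4,-1],[0,0,0,0,0,4,-1],[0,0,0,0,0,3,-1],[0,0,0,0,0,1.7,-1],[0,0,0,0,0,0,-1],[0,0,0,0,0,0,1],[0,0,0,0,0,0,1],[0,0,0,0,0,0,1],[0,0,0,0,0,0,1],[0,0,0,0,0,0,1],[0,0,0,0,0,0,1],[0,0,0,0,0,0,1],[0,0,0,0,0,-3,1],[0,0,0,0,0,-5,1],[0,0,0,0,0,-5,1],[0,0,0,0,0,-3,1],[0,0,0,0,0,0,1],[0,0,0,0,0,0,1]]'; python3 held.py yellow 58
```

```text
t: 22.18
eef_pos: [425.9, -86.5, 161.4]
tcp_rot: [-3.141, 0.001, 0.05]
ft_force: [-0.3, 0.3, -1.3]
opening: 0.596
grip_force: 30.0
{'t': np.float64(22.175), 'eef_pos': array([425.884, -86.527, 161.438]), 'tcp_rot': array([-3.141e+00,  1.000e-03,  5.000e-02]), 'opening': np.float64(0.596), 'grip_force': np.float64(30.0), 'ft_force': array([-0.305,  0.264, -1.267])}
wrist ring [423.6 -87.5 154.5] 0.953 rel tcp [-2.3 -1.  -6.9]
```

```bash
python3 -m inch '[[0,0,0,4.72,2.15,0,1],[0,0,0,4.72,2.15,0,1],[0,0,0,4.72,2.15,0,1],[0,0,0,4.7,2.15,0,1],[0,0,0,0,0,3,1],[0,0,0,0,0,3,1],[0,0,0,0,0,1.5,1],[0,0,0,0,0,0,1],[0,0,0,0,0,0,1]]'; python3 held.py yellow 58;  python3 - <<'E'
from h import *
c=cam("wrist"); print(rimfit(c,(616.8,-162.3)),spindle(c,(616.8,-162.3)))
E
```

```text
t: 23.35
eef_pos: [619.4, -163.3, 88.1]
tcp_rot: [3.141, -0.001, 0.05]
ft_force: [0.2, -0.1, -1.8]
opening: 0.598
grip_force: 30.0
{'t': np.float64(23.35), 'eef_pos': array([ 619.431, -163.308,   88.069]), 'tcp_rot': array([ 3.141e+00, -1.000e-03,  5.000e-02]), 'opening': np.float64(0.598), 'grip_force': np.float64(30.0), 'ft_force': array([ 0.189, -0.103, -1.821])}
wrist ring [ 617.3 -164.3   81.8] 0.873 rel tcp [-2.1 -1.  -6.3]
((array([ 616.2, -164.4]), 68.5, 0.93), 1951, np.float64(29.0)) ([(56, array([ 610.8, -163.2,   59.5]), np.int64(6)), (64, array([ 615. , -164.8,   65.5]), np.int64(144))], np.float64(68.6244523142474))
```

View pics/held_yellow.png

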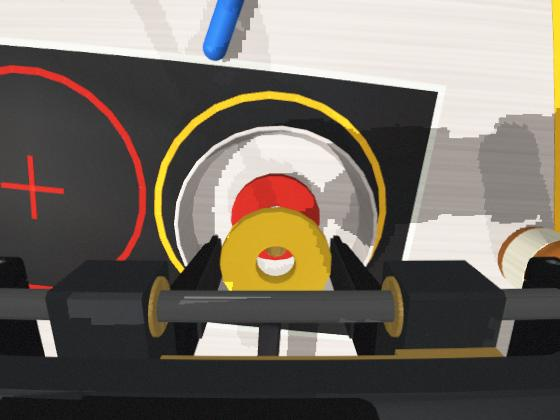

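The tip shows in the bore at (276,252), the same as for the red ring. Lowering.

```bash
python3 -m inch '[[0,0,0,-0.05,0,0.8,1],[0,0,0,0,0,0.8,1],[0,0,0,0,0,0.8,1],[0,0,0,0,0,0.8,1],[0,0,0,0,0,0,1]]'; python3 held.py yellow 58
```

```text
t: 24.08
eef_pos: [618.2, -163.1, 54.4]
tcp_rot: [-3.141, 0.001, 0.05]
ft_force: [0.1, 0.4, 0.0]
opening: 0.598
grip_force: 30.0
{'t': np.float64(24.075), 'eef_pos': array([ 618.186, -163.051,   54.426]), 'tcp_rot': array([-3.141e+00,  1.000e-03,  5.000e-02]), 'opening': np.float64(0.598), 'grip_force': np.float64(30.0), 'ft_force': array([0.099, 0.443, 0.042])}
wrist ring [ 615.8 -164.1   46.5] 0.887 rel tcp [-2.4 -1.  -7.9]
```

```bash
python3 -m inch '[[0,0,0,0,0,0.9,1],[0,0,0,0,0,0.9,1],[0,0,0,0,0,0.8,1],[0,0,0,0,0,0.6,1],[0,0,0,0,0,0.2,1],[0,0,0,0,0,0.1,1],[0,0,0,0,0,0,1]]'; python3 -m inch '[[0,0,0,0,0,0,-0.4],[0,0,0,0,0,0,-0.4],[0,0,0,0,0,0,-0.4],[0,0,0,0,0,0,-0.4],[0,0,0,0,0,-3,-0.4],[0,0,0,0,0,-5,-0.4],[0,0,0,0,0,-5,-0.4],[0,0,0,-2,0,-1,-1],[0,0,0,-3,0,0,-1],[0,0,0,0,0,0,-1],[0,0,0,0,0,0,-1]]'; python3 chk.py
```

```text
t: 25.0
eef_pos: [618.6, -163.2, 20.5]
tcp_rot: [3.141, -0.0, 0.05]
ft_force: [0.0, 1.1, -0.9]
opening: 0.598
grip_force: 30.0
t: 26.38
eef_pos: [569.2, -165.8, 160.5]
tcp_rot: [3.141, -0.001, 0.05]
ft_force: [1.3, -0.2, 0.2]
opening: 0.994
grip_force: 0.0
{'t': np.float64(26.38), 'eef_pos': array([ 569.23, -165.84,  160.52]), 'tcp_rot': array([ 3.14, -0.  ,  0.05])}
pan ((array([ 615.7, -164.4]), 68.7, 0.93), 2006, np.float64(28.9)) ([(40, array([ 621.4, -164.9,   39.6]), np.int64(14)), (48, array([ 621.3, -163.6,   48.3]), np.int64(10)), (56, array([ 618.4, -164.3,   58.1]), np.int64(38)), (64, array([ 616.1, -164.7,   64. ]), np.int64(217))], np.float64(68.78039611280184))
red top z [13.5 14.  14.5 14.9] [ 624.  -163.    13.9] 570
yellow top z [23.7 24.2 24.8 25.7] [ 619.2 -164.    27.3] 3179
B None C (array([442.3, 372.5,  10. ]), (array([442.1, 371.8]), 22.8, 0.6))
```

Red and yellow are home (tops at z≈14 and 24). Next is blue.

```bash
python3 -m inch '[[0,0,0,-1,-5.43,0,-1],[0,0,0,-1,-5.43,0,-1],[0,0,0,-1,-5.43,0,-1],[0,0,0,-1,-5.43,0,-1],[0,0,0,-1,-5.43,0,-1],[0,0,0,-1,-5.43,0,-1],[0,0,0,-1,-5.43,0,-1],[0,0,0,-1,-5.43,0,-1],[0,0,0,-1,-5.43,0,-1],[0,0,0,-1,-5.43,0,-1],[0,0,0,0,0,3,-1],[0,0,0,0,0,0,-1],[0,0,0,0,0,0,-1]]'
python3 - <<'E'
from h import *
s=env.state();print(s["t"],s["eef_pos"].round(1))
c=cam("wrist");save(c,"wb.png");print(cylfit(c,"blue",50,(443,372,0),286)); 
t=cam("top");sc=cam("scene");save(t,"top3.png")
v=np.hstack([t["img"],np.vstack([c["img"][:,::2][::2],sc["img"][:,::2][::2]])]);cv2.imwrite("pics/mix1.png",cv2.resize(v[:,:,::-1],(800,400)))
print(ring(t,"blue",(443,372)))
for n,q in (("top",t),("scene",sc)):
  for f in env.find_in(q,"weight_d"): print(n,round(f["score"],2),w(q,f["centre"]).round(0))
  print(mark(q,"red",(632,26)))
E
python3 sp.py
```

```text
t: 28.1
eef_pos: [442.1, 371.6, 130.8]
tcp_rot: [3.142, -0.0, 0.049]
ft_force: [-1.2, 0.8, 0.4]
opening: 1.001
grip_force: 0.0
28.1 [442.1 371.6 130.8]
(array([437.7, 370.7, -16.5]), np.float64(0.958))
(array([426.9, 370.2,  10. ]), (array([435., 371.]), 16.7, 2.51))
top 0.95 [ 401. -190.   11.]
top 0.94 [ 615. -165.   23.]
top 0.78 [ 331. -133.   11.]
top 0.46 [426. 368.   7.]
top 0.36 [ 596. -363.   78.]
(array([631.4,  26.8]), 86.9, 1.75)
scene 0.64 [ 409. -192.   11.]
scene 0.6 [449. 372.   9.]
scene 0.54 [ 626. -161.   24.]
scene 0.52 [ 334. -132.    5.]
scene 0.45 [ 643. -167.    9.]
(array([632.4,  25.9]), 86.6, 2.19)
top 0.74 [334.1 181.4] (array([333.7, 180.6]), 71.1, 0.62)
top 0.58 [642.  211.5] (array([642.2, 211.2]), 70.8, 0.6)
scene 0.69 [644.8 212. ] (array([643.3, 209.7]), 71.3, 0.76)
scene 0.64 [336.1 177. ] (array([336.4, 180.9]), 71.8, 1.02)
{'t': np.float64(28.55), 'eef_pos': array([441.692, 371.518, 130.532]), 'tcp_rot': array([-3.142, -0.   ,  0.05 ]), 'opening': np.float64(1.002), 'grip_force': np.float64(0.0), 'ft_force': array([0.663, 0.633, 0.411])}
```

View pics/mix1.png

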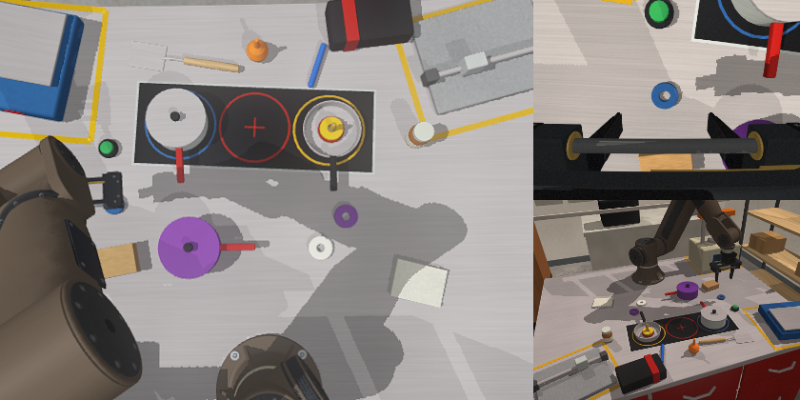

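The mix shows no brass ring anywhere, the saucepan on blue, the loaded pan on yellow, and the blue ring under the open gripper.

```bash
python3 -m inch '[[0,0,0,-0.05,0.05,4,-1],[0,0,0,0,0,4,-1],[0,0,0,0,0,3,-1],[0,0,0,0,0,1.8,-1],[0,0,0,0,0,0,-1],[0,0,0,0,0,0,1],[0,0,0,0,0,0,1],[0,0,0,0,0,0,1],[0,0,0,0,0,0,1],[0,0,0,0,0,0,1],[0,0,0,0,0,0,1],[0,0,0,0,0,0,1],[0,0,0,0,0,-3,1],[0,0,0,0,0,-5,1],[0,0,0,0,0,-5,1],[0,0,0,0,0,-3,1],[0,0,0,0,0,0,1],[0,0,0,0,0,0,1]]'; python3 held.py blue 50
```

```text
t: 30.8
eef_pos: [440.6, 370.8, 161.2]
tcp_rot: [3.141, 0.001, 0.05]
ft_force: [-1.2, 0.5, -0.9]
opening: 0.515
grip_force: 30.0
{'t': np.float64(30.8), 'eef_pos': array([440.65 , 370.791, 161.236]), 'tcp_rot': array([3.141e+00, 1.000e-03, 5.000e-02]), 'opening': np.float64(0.515), 'grip_force': np.float64(30.0), 'ft_force': array([-1.168,  0.516, -0.939])}
wrist ring [438.9 369.9 154.3] 0.956 rel tcp [-1.7 -0.9 -6.9]
```

```bash
python3 -m inch '[[0,0,0,1.5,5.42,0,1],[0,0,0,1.5,5.42,0,1],[0,0,0,1.5,5.42,0,1],[0,0,0,1.5,5.42,0,1],[0,0,0,1.5,5.42,0,1],[0,0,0,1.5,5.42,0,1],[0,0,0,1.5,5.42,0,1],[0,0,0,1.5,5.42,0,1],[0,0,0,1.5,5.42,0,1],[0,0,0,1.5,5.42,0,1],[0,0,0,0,0,3,1],[0,0,0,0,0,3,1],[0,0,0,0,0,1.4,1],[0,0,0,0,0,0,1],[0,0,0,0,0,0,1]]'; python3 held.py blue 50;  python3 - <<'E'
from h import *
c=cam("wrist"); print(rimfit(c,(616.8,-162.3)),spindle(c,(616.8,-162.3)))
E
```

```text
t: 32.72
eef_pos: [618.5, -162.7, 89.1]
tcp_rot: [3.141, -0.001, 0.05]
ft_force: [0.2, 0.2, -0.9]
opening: 0.521
grip_force: 30.0
{'t': np.float64(32.725), 'eef_pos': array([ 618.459, -162.692,   89.098]), 'tcp_rot': array([ 3.141e+00, -1.000e-03,  5.000e-02]), 'opening': np.float64(0.521), 'grip_force': np.float64(30.0), 'ft_force': array([ 0.157,  0.195, -0.855])}
wrist ring [ 616.6 -163.7   82. ] 0.956 rel tcp [-1.9 -1.  -7.1]
((array([ 616.2, -164.4]), 68.6, 0.93), 2029, np.float64(29.0)) ([(56, array([ 611.2, -159.9,   59.3]), np.int64(3)), (64, array([ 614.7, -164.6,   65.5]), np.int64(136))], np.float64(68.9192466221061))
```

View pics/held_blue.png

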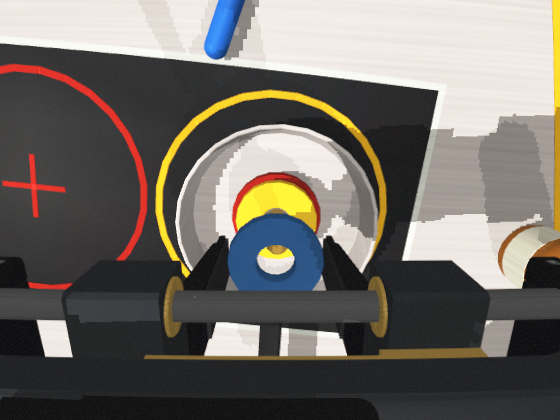

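The tip is at (277,249) inside the blue bore, aligned as before.

```bash
python3 -m inch '[[0,0,0,-0.03,0.06,0.8,1],[0,0,0,0,0,0.8,1],[0,0,0,0,0,0.8,1],[0,0,0,0,0,0.8,1],[0,0,0,0,0,0,1]]'; python3 -m inch '[[0,0,0,0,0,0.8,1],[0,0,0,0,0,0.8,1],[0,0,0,0,0,0.6,1],[0,0,0,0,0,0.4,1],[0,0,0,0,0,0,1]]'
```

```text
t: 33.45
eef_pos: [617.4, -163.2, 55.5]
tcp_rot: [-3.141, 0.001, 0.05]
ft_force: [0.1, 0.2, -0.6]
opening: 0.52
grip_force: 30.0
t: 34.08
eef_pos: [617.6, -163.3, 30.0]
tcp_rot: [-3.141, 0.0, 0.05]
ft_force: [0.8, 0.2, -1.0]
opening: 0.52
grip_force: 30.0
```

```bash
python3 -m inch '[[0,0,0,0,0,0,-0.2],[0,0,0,0,0,0,-0.2],[0,0,0,0,0,0,-0.2],[0,0,0,0,0,0,-0.2],[0,0,0,0,0,-4,-0.2],[0,0,0,0,0,-5,-0.2],[0,0,0,0,0,-4,-0.2],[0,0,0,-4,0,0,-1],[0,0,0,-4,0,0,-1],[0,0,0,-3,0,0,-1],[0,0,0,0,0,0,-1],[0,0,0,0,0,0,-1]]'; python3 chk.py
python3 - <<'E'
from h import *
c=cam("wrist");P,I=cloud(c,np.ones((420,560),bool));pc=np.array([615.8,-164.4])
k=(I.max(1)<75)&(P[:,2]>36)&(P[:,2]<48)&(P[:,0]<545)&(P[:,0]>450)&(abs(P[:,1]+170)<30)
q=P[k];print(len(q),q.mean(0).round(1),q[:,0].min(),q[:,0].max())
for x in range(460,550,15):
    m=abs(q[:,0]-x)<7
    if m.sum()>5: print(x,(np.percentile(q[m,1],[3,50,97])).round(1))
d=pc-q[:,:2].mean(0);print("yaw c",np.arctan2(d[1],d[0]))
cv2.imwrite("pics/w9.png",c["img"][:,:,::-1])
E
```

```text
t: 35.58
eef_pos: [508.6, -169.1, 160.6]
tcp_rot: [3.141, -0.001, 0.05]
ft_force: [0.1, 0.7, 0.0]
opening: 0.992
grip_force: 0.0
{'t': np.float64(35.58), 'eef_pos': array([ 508.65, -169.06,  160.63]), 'tcp_rot': array([ 3.14, -0.  ,  0.05])}
pan ((array([ 615.5, -164.5]), 68.7, 0.96), 1731, np.float64(28.9)) ([(40, array([ 613.9, -161.8,   38.4]), np.int64(24)), (48, array([ 609.5, -165.1,   48.8]), np.int64(17)), (56, array([ 614.1, -165. ,   58.6]), np.int64(46)), (64, array([ 615.1, -164.6,   63.9]), np.int64(261))], np.float64(69.22798853674544))
red top z [13.4 14.  14.5 15. ] [ 612.9 -162.8   13.9] 704
yellow top z [23.7 24.5 58.8 64.7] [ 614.3 -163.9   35. ] 1078
blue top z [33.6 34.1 34.6 35.1] [ 618.6 -164.    34.1] 2507
B None C None
1571 [ 506.7 -163.4   42. ] 463.91603930201103 544.9942070724976
460 [-169.1 -162.9 -156.6]
475 [-169.7 -163.2 -156.2]
490 [-169.9 -163.2 -156.4]
505 [-170.  -163.3 -156.6]
520 [-170.5 -163.5 -156.4]
535 [-171.  -163.9 -156.6]
yaw c -0.009119755846273664
```

View pics/w9.png

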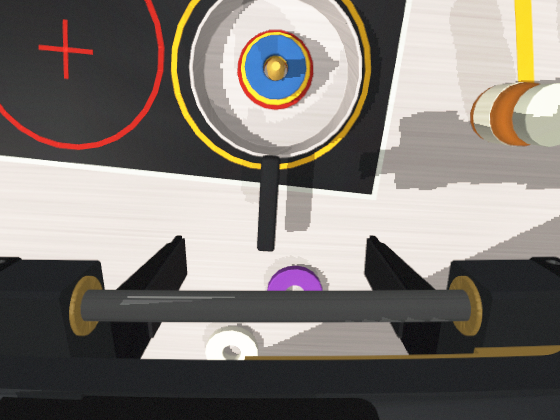

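All three weights are on the spindle at (275,68), with tops at z≈14/24/34, and the handle runs from (268,160) to (266,248). Gripping it now.

```bash
python3 -m inch '[[0,0,0.06,0,0,0,-1],[0,0,0,-0.2,-0.66,4,-1],[0,0,0,0,0,4,-1],[0,0,0,0,0,4,-1],[0,0,0,0,0,2.3,-1],[0,0,0,0,0,0,-1],[0,0,0,0,0,0,1],[0,0,0,0,0,0,1],[0,0,0,0,0,0,1],[0,0,0,0,0,0,1],[0,0,0,0,0,0,1],[0,0,0,0,0,0,1],[0,0,0,0,0,0,1],[0,0,0,0,0,0,1],[0,0,0,0,0,0,1]]'
cat > pf.py <<'E'
from h import *
for n in ["top","scene","wrist"]:
    c=cam(n); s=env.state()["eef_pos"]; x=(s[0]+110,s[1]); r=rimfit(c,x); print(n,rimfit(c,r[0][0]))
    print("  ",mark(c,"red",(632,26)) if n!="wrist" else "")
s=env.state();print({k:np.round(s[k],3) for k in ["t","eef_pos","tcp_rot","opening","grip_force","ft_force"]})
E
python3 pf.py
```

```text
t: 37.6
eef_pos: [505.9, -162.2, 17.3]
tcp_rot: [3.142, 0.0, -0.01]
ft_force: [0.5, 0.4, -0.4]
opening: 0.162
grip_force: 30.0
top ((array([ 615.7, -162.4]), 69.6, 1.12), 170, np.float64(30.1))
   (array([632. ,  26.6]), 86.4, 1.73)
scene ((array([ 617.8, -162.6]), 68.9, 0.98), 131, np.float64(28.7))
   (array([632.5,  25.9]), 86.4, 2.29)
wrist ((array([ 615.4, -164.4]), 68.5, 0.94), 4348, np.float64(28.9))
   
{'t': np.float64(37.75), 'eef_pos': array([ 505.929, -162.233,   17.304]), 'tcp_rot': array([ 3.142, -0.   , -0.01 ]), 'opening': np.float64(0.167), 'grip_force': np.float64(30.001), 'ft_force': array([-0.24 , -0.963, -0.72 ])}
```

```bash
python3 -m inch '[[0,0,0,0.04,-0.5,0,1],[0,0,0,0.1,-1,0,1],[0,0,0,0.1,-1.3,0,1],[0,0,0,0.1,-1.3,0,1],[0,0,0,0.1,-1.3,0,1],[0,0,0,0.1,-1.3,0,1],[0,0,0,0.1,-1.3,0,1],[0,0,0,0.1,-1.3,0,1],[0,0,0,0.1,-1.3,0,1],[0,0,0,0.1,-1.3,0,1],[0,0,0,0.1,-1.3,0,1],[0,0,0,0.1,-1.3,0,1],[0,0,0,0.1,-1.3,0,1],[0,0,0,0.1,-1.3,0,1],[0,0,0,0,-1.3,0,1],[0,0,0,0,-0.9,0,1],[0,0,0,0,-0.6,0,1],[0,0,0,0,0,0,1],[0,0,0,0,0,0,1]]'; python3 pf.py
```

```text
t: 40.12
eef_pos: [521.3, 36.7, 17.3]
tcp_rot: [3.142, 0.0, -0.009]
ft_force: [-0.2, 0.8, -1.2]
opening: 0.167
grip_force: 30.0
top ((array([631.6,  37.5]), 68.7, 1.27), 135, np.float64(30.1))
   (array([631.3,  27.5]), 87.5, 1.7)
scene ((array([632.9,  37. ]), 69.0, 1.55), 135, np.float64(28.3))
   (array([632.7,  25.8]), 86.4, 2.12)
wrist ((array([630.8,  35.2]), 68.5, 0.93), 4332, np.float64(28.9))
   
{'t': np.float64(40.275), 'eef_pos': array([521.249,  36.544,  17.296]), 'tcp_rot': array([ 3.142,  0.   , -0.01 ]), 'opening': np.float64(0.166), 'grip_force': np.float64(30.023), 'ft_force': array([-0.532,  2.427, -1.78 ])}
```

I miscounted the rows and it overshot by about 10 mm, so I'm sliding it back.

```bash
python3 -m inch '[[0,0,0,0,0.4,0,1],[0,0,0,0,0.4,0,1],[0,0,0,0,0.25,0,1],[0,0,0,0,0,0,1],[0,0,0,0,0,0,1]]'; python3 pf.py
```

```text
t: 40.9
eef_pos: [521.2, 26.0, 17.3]
tcp_rot: [3.141, -0.0, -0.01]
ft_force: [0.2, 0.4, -3.3]
opening: 0.167
grip_force: 30.0
top ((array([631.9,  26.8]), 68.4, 1.2), 129, np.float64(30.0))
   (array([631.5,  26.8]), 87.0, 1.39)
scene ((array([632.8,  26. ]), 69.1, 1.35), 131, np.float64(28.5))
   (array([632.3,  26.1]), 86.8, 1.86)
wrist ((array([630.7,  24.3]), 68.4, 0.92), 4338, np.float64(28.9))
   
{'t': np.float64(41.05), 'eef_pos': array([521.246,  26.1  ,  17.285]), 'tcp_rot': array([ 3.141, -0.   , -0.01 ]), 'opening': np.float64(0.163), 'grip_force': np.float64(30.0), 'ft_force': array([ 0.656, -0.298, -2.421])}
```

```bash
python3 -m inch '[[0,0,0,0,0,0,-1],[0,0,0,0,0,0,-1],[0,0,0,0,0,0,-1],[0,0,0,0,0,-4,-1],[0,0,0,0,0,-5,-1],[0,0,0,0,0,-5,-1],[0,0,0,0.25,-5.16,0,1],[0,0,0,0.25,-5.16,0,1],[0,0,0,0.25,-5.16,0,1],[0,0,0,0.25,-5.16,0,1],[0,0,0,0.25,-5.16,0,1],[0,0,0,0.25,-5.16,0,1],[0,0,0,0.1,-5.16,0,1],[0,0,0,0,0,0,1],[0,0,0,0,0,0,1]]'
python3 - <<'E'
from h import *
s=env.state();print(s["t"],s["eef_pos"].round(1),s["opening"])
for n in ["wrist","scene"]:
    c=cam(n);m=near(c,cm(c,"green"),(582,387),30,22);P=cloud(c,m)[0]
    z=np.percentile(P[:,2],[5,50,90,97]);q=P[P[:,2]>z[2]-3];print(n,z.round(1),q.mean(0).round(1),q.min(0).round(1),q.max(0).round(1))
    print(ring(c,"green",(582,387),40,22))
t=cam("top");sc=c
P=np.hstack([t["img"],sc["img"]]);cv2.imwrite("pics/mix2.png",cv2.resize(P[:,:,::-1],(800,300)))
for f in env.find_in(t,"pan"): print("pan",w(t,f["centre"]).round(0))
print("rim",rimfit(t,(632,26.4)),rimfit(sc,(632,26.4)),"stack z",[np.percentile(cloud(t,near(t,cm(t,k),(632,26.4),40,z))[0][:,2],50).round(1) for k,z in(("blue",35),("yellow",25))])
E
python3 sp.py
```

```text
t: 42.92
eef_pos: [540.5, 386.8, 156.9]
tcp_rot: [3.141, 0.001, -0.01]
ft_force: [0.0, 0.1, 1.0]
opening: 0.01
grip_force: 0.0
42.925 [540.5 386.8 156.9] 0.009615776398205335
wrist [11.7 20.9 22.  22.4] [581.5 386.6  21.1] [565.8 371.8  19. ] [596.6 401.7  23.6]
(array([581.7, 386.7,  22. ]), (array([581.5, 386.7]), 15.7, 0.25))
scene [12.8 18.8 21.8 23.4] [585.6 385.5  20.7] [572.2 371.   18.9] [604.3 399.7  24.7]
(array([592.1, 381.7,  22. ]), (array([591.8, 381.9]), 17.8, 2.25))
pan [627.  30.   6.]
rim ((array([631.8,  26.7]), 68.5, 1.04), 248, np.float64(30.4)) ((array([633.1,  26. ]), 69.2, 1.27), 126, np.float64(28.6)) stack z [np.float64(36.1), np.float64(27.0)]
top 0.94 [642.2 211.4] (array([642.2, 211.6]), 70.9, 0.39)
top 0.91 [334.2 181.4] (array([334.1, 181.1]), 71.3, 0.51)
scene 0.72 [643.8 212.1] (array([643.8, 212.1]), 72.5, 1.28)
{'t': np.float64(43.325), 'eef_pos': array([541.035, 386.676, 157.46 ]), 'tcp_rot': array([ 3.142, -0.   , -0.011]), 'opening': np.float64(0.008), 'grip_force': np.float64(0.0), 'ft_force': array([ 0.099,  0.396, -0.478])}
```

View pics/mix2.png

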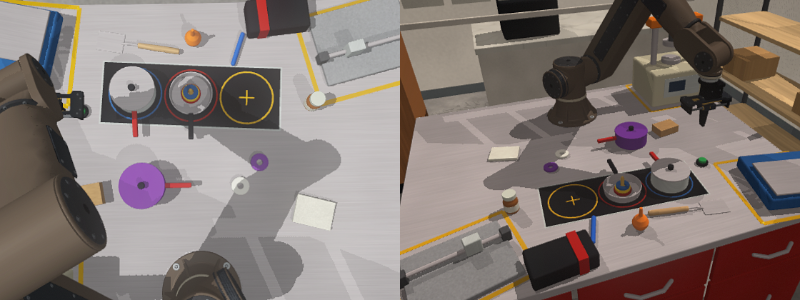

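The pan with its stack is centred on red, the saucepan is on blue, and yellow is empty. Next, the button.

```bash
python3 -m inch '[[0,0,0,4.1,-0.1,0,1],[0,0,0,0,0,4,1],[0,0,0,0,0,4,1],[0,0,0,0,0,4,1],[0,0,0,0,0,0.9,1],[0,0,0,0,0,0,1],[0,0,0,0,0,0,1]]'; python3 -m inch '[[0,0,0,0,0,0.4,1],[0,0,0,0,0,0.4,1],[0,0,0,0,0,0.2,1],[0,0,0,0,0,0.2,1],[0,0,0,0,0,0,1]]'
```

```text
t: 44.2
eef_pos: [582.6, 388.2, 30.2]
tcp_rot: [-3.14, -0.002, -0.01]
ft_force: [-0.8, 0.0, 0.3]
opening: 0.002
grip_force: 0.0
t: 44.82
eef_pos: [582.1, 387.9, 16.5]
tcp_rot: [-3.141, -0.001, -0.01]
ft_force: [0.9, 0.7, 5.3]
opening: 0.003
grip_force: 2.3
```

```bash
python3 -m inch '[[0,0,0,0,0,0.1,1],[0,0,0,0,0,0,1],[0,0,0,0,0,0,1]]'; python3 -c "
from h import *
print(env.state()['ft_force'],env.state()['eef_pos'])"
```

```text
t: 45.2
eef_pos: [582.2, 388.0, 16.2]
tcp_rot: [-3.141, -0.001, -0.01]
ft_force: [-0.9, -0.9, 10.4]
opening: 0.005
grip_force: 5.1
[-0.94893078 -0.91737071 10.39316831] [582.16811512 387.9522064   16.24692141]
```

Hard stop at 10 N with only 0.3 mm of motion: fully pressed. Now I'll retreat and do a final check.

```bash
python3 -m inch '[[0,0,0,0,0,-2,1],[0,0,0,0,0,-5,1],[0,0,0,0,0,-5,1],[0,0,0,-3,0,-2,1],[0,0,0,0,0,0,1],[0,0,0,0,0,0,1]]'; python3 sp.py; python3 - <<'E'
from h import *
t=cam("top");sc=cam("scene")
print(rimfit(t,(632,26.4)),rimfit(sc,(632,26.4)),mark(t,"red",(632,26)))
print([np.percentile(cloud(t,near(t,cm(t,k),(632,26.4),40,z))[0][:,2],50).round(1) for k,z in(("blue",35),("yellow",25))])
E
```

```text
t: 45.95
eef_pos: [551.9, 387.9, 155.1]
tcp_rot: [3.141, 0.0, -0.01]
ft_force: [0.1, 0.2, -0.4]
opening: 0.008
grip_force: 0.0
top 0.97 [642.1 211.8] (array([641.9, 211.6]), 70.7, 0.44)
top 0.84 [334.1 181.6] (array([334.1, 181.1]), 71.5, 0.66)
scene 0.85 [642.9 210.5] (array([644.1, 211.4]), 71.9, 0.71)
{'t': np.float64(46.15), 'eef_pos': array([552.055, 387.773, 154.225]), 'tcp_rot': array([ 3.141e+00,  1.000e-03, -1.000e-02]), 'opening': np.float64(0.005), 'grip_force': np.float64(0.0), 'ft_force': array([ 0.264, -0.254, -0.235])}
((array([631.8,  26.8]), 68.5, 1.06), 249, np.float64(30.4)) ((array([633.3,  25.9]), 69.3, 1.27), 128, np.float64(28.7)) (array([631.6,  26.8]), 87.0, 1.33)
[np.float64(35.9), np.float64(26.6)]
```

```bash
python3 -c "
from cell import env
print(env.job_done())"
```

```text
the job is handed in; nothing more can be done
None
```

The job is done and handed in at about 46 s: the saucepan is centred on blue, the red, yellow and blue weights (no brass one was there) are fully home on the spindle, the loaded pan is centred on red after a 10 mm slide past the mark that I corrected, and the start button was pressed to its stop at about 10 N.

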